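Set a tripod-lamp leg to its tape mark and hold the cam lever shut

TASK

Slide the black upper leg section (with its grey collar) along the brass tube until the collar's open mouth just meets the near edge of the red tape, with the orange cam lever still open. Then hold the leg there by the collar and squeeze the lever fully shut against the collar, never shutting it with the leg off the tape, and leave the loose things around the cradle where they are. Finish while still holding: the gripper stays closed on collar and shut lever together, and nothing is let go.

Things in the scene. Friction and masses are not known exactly. Their poses are not given: they have to be found in the camera images.
- mouth (a point): centre of the grey collar's open end (the mouth), on the leg's axis, 85 mm above the table; moves with the leg. Axes: y runs along the leg from the foot upwards (away from the tape), z is up, x points level to the lever's side. In these axes the collar is a block x -14 to +14, y 0 to 64, z -15 to +15 mm; beyond it (y 64 to 350) the section is a bare black tube, 22 mm in diameter
- collar: the grey collar, fixed on the sliding black section; its origin is the mouth's centre and its axes are those of mouth. Its flat back face at x = -14 mm is free from y 6 to 64 mm
- collar_mid (a point): middle of the collar block, on the leg's axis, 35 mm from the mouth
- leg (a joint): slide of the black section (with its collar) on the brass tube, in m: grows as the leg is drawn out longer, away from the tape; range 0 (fully pushed in) to 0.21. It moves along the y axis of mouth against 2.5 N of friction, stays where it is left, and does not turn
- lever (a joint): angle of the cam lever in rad: 0 is fully shut (flat along the collar's side), 0.45 to 0.6 at the start, at most 1.5. It turns about a vertical pin at x 21, y 13 mm in the axes of mouth; its free end opens to +x. It stays where it is left: about 8 N near its free end moves it, under 5 N does not. In the last 0.3 rad its cam bears on the brass tube and it gets stiffer (up to 13 N); shut, it grips
- paddle: the orange arm of the cam lever: straight, 7 mm thick, 18 mm high (centred on the height of the leg's axis), reaching 58 mm from the pin. Shut, it covers x 14.5 to 21.5 and y 15 to 71 mm in the axes of mouth. Its origin lies on the pin; its y axis runs along the arm
- lever_tip (a point): end of the lever arm, on its outer face, half-way up, 58 mm from the pin. Width over the collar's back and the lever's end: 60 to 69 mm with the lever as at the start, 36 mm when shut
- tape: band of red tape round the brass tube, the length mark, 14 mm wide. Its origin is on the tube's axis at the tape's edge that faces the collar: the collar's mouth must come level with it. Its y axis points along the tube towards the collar, which starts 40 to 150 mm away on that side. The tape is thin and does not obstruct
- cradle: fixed plywood board (120 x 640 mm, 18 mm high) that carries the leg along its y axis, 85 mm above the table; origin under its centre. An aluminium clamp holds the brass tube (16 mm in diameter) at the foot end (y -273 to -217 mm, 104 mm high); a V-roller stands under the black tube at y 167 to 203 mm (up to 90 mm high, 30 mm to either side). Beside and below the collar there is nothing above the board
- socket: bystander: black lamp socket standing on the table, 42 mm in diameter, 56 mm high; origin at its underside
- disc: bystander: glass disc with a cream centre lying on the table, 110 mm in diameter, 10 mm thick
- driver: bystander: screwdriver lying on the table
- finial: bystander: turned brass finial standing on the table, 36 mm in diameter, 44 mm high; origin at its underside

How it is judged:
By the outcome, as a careful person would: the job done as asked, in the order asked, and still so for the second after the job is handed in, while the arm keeps its last pose, push and grip.
It also fails if it takes over 35 s, if anything falls off the work surface, if the arm or the gripper's body presses on something with over 40 N, if the wrist force passes 120 N, or if a joint passes its speed limit or range.

ROBOT

A 7-joint arm with a two-finger parallel gripper is mounted at the origin on the work surface. World frame = base frame: x ahead of the robot, y to its left, z up, the work surface at z = 0. Lengths are in mm, angles in degrees, forces in N, time in s.
With the tool pointing down it reaches from about 400 to 900 mm from the base axis. Payload 5.5 kg.
Tool frame: the origin (TCP) lies on the mounting face of the last link; the fingertips stand 173 mm ahead of it and the grasp point (between the pads) lies 155 mm ahead of it; z points along the fingers, x is the direction in which the jaws open and shut, and the axes are right-handed (so a half turn about z gives the same grasp; the last joint's range is limited). The gripper opens to 85 mm and grips with 20 to 120 N. Pads are 22 mm wide; open, the fingers measure 114 mm over their backs; the gripper's body (76 mm by 85 mm) begins 54 mm behind the grasp point. The pads swing forward as they close: fully open they stand 13 mm farther back than shut.
Start: joints at [80.226, 28.699, -24.465, 88.831, 12.651, 65.22, -12.049], TCP at [273.234, -589.779, 404.71] pointing down, gripper open.
Joint ranges: [-164.97, 164.97], [-17.58, 116.51], [-87.97, 89.64], [11.32, 138.91], [-80.73, 260.73], [10.89, 115.49], [-147.41, 147.41]. Speed limits (degrees/s): [147.25, 147.25, 180, 180, 180, 180, 180].

INTERFACE

Orientations are given as a 3x3 rotation matrix whose columns are the frame's x, y, z axes.
In Python, from workcell import * gives the robot as it stands. Calls block until the motion is done:
- move_ptp(position, orientation): joint-space move of the TCP to a pose.
- move_l(position, vel=150, orientation=None, guard=None): straight line of the TCP; orientation=None keeps the orientation; vel is the mean speed in mm/s. With guard (N) it stops when the force on the tool has changed by that much, and returns True; else False.
- move_joints(angles): joint-space move.
- release() and clamp(grip_force=None): open the fingers fully, or close them until they stop; grip_force is the grip in N (None keeps the last).
- sleep(seconds).
- ik(position, orientation): joint angles nearest the present ones, or None.
- read_camera(name): name is "scene" or "side" or "wrist"; returns a dict with "frame" (480x640x3 uint8, red, green, blue), "depth" (480x640 float32, mm along the optical axis (not along the pixel's ray), 0 where there is no reading), "fx", "fy", "cx", "cy" (pixels), "dist" ([k1, k2, p1, p2, k3] as OpenCV has them; the pictures are not rectified), "rvec" (rotation vector, rad) and "tvec" (3), from world to camera coordinates, as OpenCV has them; the wrist camera has in their place "mount" (4x4, takes a point from camera to tool coordinates, whose origin is the TCP and whose axes are the tool frame's). Camera axes: x right, y down, z forward; pixel columns grow to the right and rows downward; lengths in mm; the calibration is good to about 2 mm. A picture is of the moment at which its call begins: read the wrist's pose just before it.
A pose or a line that the arm cannot do raises MotionError and nothing moves.
- sign_off(): hands the job in, once; it reports no verdict.
Readings, each from a call of its own:
- read_time(): time.
- read_joint_pos(): joint angles.
- read_joint_velocities(): joint speeds.
- read_tau(): joint torques, N m.
- read_eef_pos(): TCP position.
- read_orientation(): TCP orientation.
- read_contact_force(): force on the tool from outside, world axes, zero at the start.
- read_ft_torque(): the same for the moment, N m.
- read_gripper_width(): finger opening in mm.
Only numpy, scipy, OpenCV 4.12 (cv2) and the standard library are available. Lean on these libraries where they do the work, as an engineer would, in place of code of your own. Each camera call takes 0.05 s, during which the arm holds its last target. There are 200 camera calls.

## Working session

There is one attempt and no reset: what is moved stays moved. The work goes in short steps, each a Python script; the robot and the scene stay as the last script left them, time stands still between calls to the robot, and variables do not carry over. Pictures are saved under pics/ and viewed, about 8 in all and at most 12, crops included, and the job is handed in when it is done.

```bash
ls; mkdir -p pics; python3 - <<'E'
from workcell import *
import cv2,numpy as np
print(read_time())
for n in ("scene","side"):
    c=read_camera(n); np.savez(f"{n}0.npz",**{k:np.array(v) for k,v in c.items()})
    cv2.imwrite(f"pics/{n}0.png",c["frame"][:,:,::-1])
    R,_=cv2.Rodrigues(np.array(c["rvec"],float)); print(n,(-R.T@np.array(c["tvec"]).ravel()).round(),R[2].round(2),c["fx"],np.round(c["dist"],3))
E
```

```text
pics
0.0
scene [1038.  374.  781.] [-0.5  -0.4  -0.77] 539.9352798390456 [-0.038  0.     0.     0.     0.   ]
side [ 408. -421.  658.] [ 0.24  0.58 -0.78] 574.793481047351 [-0.031  0.     0.     0.     0.   ]
```

View pics/scene0.png

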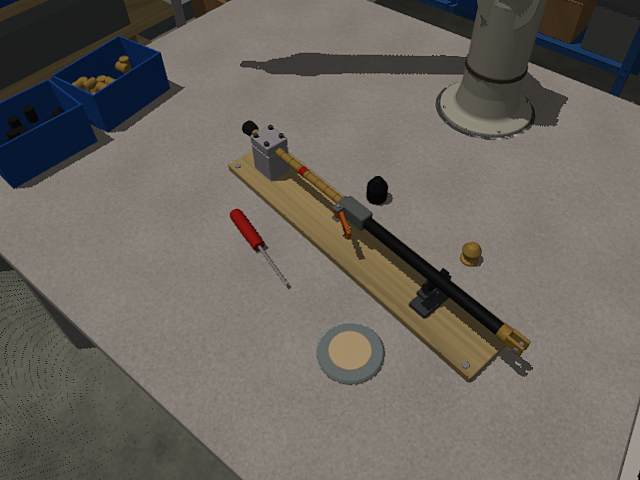

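View pics/side0.png

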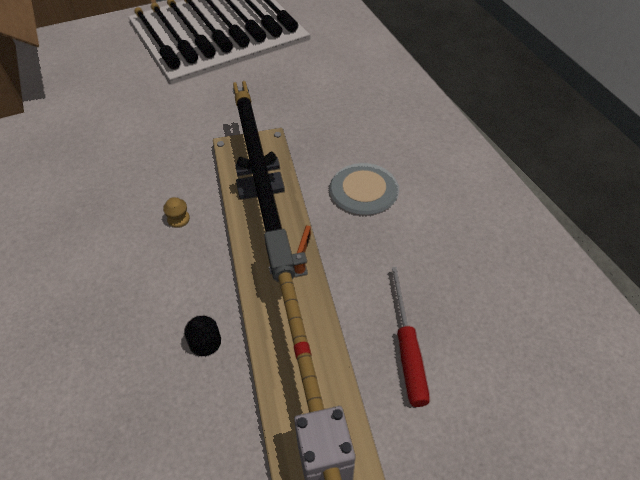

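Scene: tape about (303,171), collar about (355,212), lever tip about (348,235). Side: tape about (302,348), mouth about (284,275), lever tip about (308,228). Next I'll get rough world positions.

```bash
cat > h.py <<'E'
import numpy as np,cv2
def ray(c,px,T=None):
    K=np.array([[c["fx"],0,c["cx"]],[0,c["fy"],c["cy"]],[0,0,1.]],float)
    p=cv2.undistortPoints(np.array(px,float).reshape(-1,1,2),K,np.array(c["dist"],float)).reshape(-1,2)
    d=np.c_[p,np.ones(len(p))]
    if T is not None: return T[:3,3],d@T[:3,:3].T
    R,_=cv2.Rodrigues(np.array(c["rvec"],float)); return -R.T@np.array(c["tvec"],float).ravel(),d@R
def plane(c,px,z,T=None):
    o,d=ray(c,px,T); return o+d*((z-o[2])/d[:,2])[:,None]
def masks(f):
    h=cv2.cvtColor(np.ascontiguousarray(f),cv2.COLOR_RGB2HSV).astype(int); H,S,V=h[...,0],h[...,1],h[...,2]
    return dict(red=((H<4)|(H>174))&(S>170)&(V>60), orange=(H>5)&(H<14)&(S>190)&(V>80),
      brass=(H>14)&(H<25)&(S>110), black=V<45, H=H,S=S,V=V)
E
python3 - <<'E'
from h import *
for n,tb,col in (("scene",(303,171),(355,212)),("side",(302,348),(280,250))):
    c=dict(np.load(n+"0.npz")); m=masks(c["frame"])
    for k in ("red","orange"):
        nn,l,s,ce=cv2.connectedComponentsWithStats(m[k].astype(np.uint8))
        for i in range(1,nn):
            if s[i,4]>15: print(n,k,s[i],ce[i].round(1),plane(c,[ce[i]],85)[0].round(1))
    pts={"scene":[(303,171),(339,208),(375,222),(500,325),(377,200),(470,262)],"side":[(302,348),(284,275),(268,200),(246,105),(203,350),(177,222)]}[n]
    print(plane(c,pts,85)[:4].round(1).tolist(),plane(c,pts,0)[4:].round(1).tolist())
E
```

```text
scene red [299 166   9  10  43] [302.1 170. ] [ 498.1 -133.8   85. ]
scene red [230 209  33  40 512] [245.2 227.4] [ 665.5 -117.4   85. ]
scene orange [339 211  12  23  99] [344.5 222.5] [551.4   8.   85. ]
[[499.0, -130.9, 85.0], [530.7, -20.4, 85.0], [517.8, 48.0, 85.0], [566.5, 311.9, 85.0]] [[404.5, -22.8, 0.0], [424.8, 199.5, 0.0]]
side red [ 399  327   30   80 1389] [413.5 367.3] [ 601.6 -195.8   85. ]
side red [294 342  16  16 153] [301.2 347.8] [ 497.7 -126.    85. ]
side orange [298 229  10  22  54] [303.2 241.3] [555.   14.8  85. ]
[[498.4, -126.5, 85.0], [514.3, -25.1, 85.0], [537.2, 100.5, 85.0], [572.1, 307.8, 85.0]] [[394.0, -36.3, 0.0], [414.5, 189.2, 0.0]]
```

```bash
cat >> h.py <<'E'
def Rt(ang,s=1):
    a=np.deg2rad(ang); x=s*np.array([np.cos(a),np.sin(a),0]); z=np.array([0,0,-1.]); return np.c_[x,np.cross(z,x),z]
E
python3 - <<'E'
from workcell import *
from h import *
c=read_camera("wrist"); M=np.array(c["mount"]); print(M.round(2),c["fx"])
s=-9.4
for sg in (1,-1):
    R=Rt(s,sg)
    for p in ((508,-70,420),(520,80,240),(505,-75,240)):
        j=ik(p,R); print(sg,p,None if j is None else np.round(j,1))
E
```

```text
[[  1.    -0.    -0.     0.26]
 [  0.     0.96   0.28 -70.67]
 [  0.    -0.28   0.96  30.33]
 [  0.     0.     0.     1.  ]] 344.5500779343374
1 (508, -70, 420) [ 50.5  19.6 -55.  106.7  17.9  63.  -20.6]
1 (520, 80, 240) [ 23.8  35.5 -44.9 113.   34.8  45.9 -50.6]
1 (505, -75, 240) [ 41.9  34.4 -45.7 115.1  34.9  44.9 -33.9]
-1 (508, -70, 420) [ -55.3   37.6   85.2  109.7  -39.9   71.6 -146. ]
-1 (520, 80, 240) [ 41.   55.8 -74.8 112.5  61.4  65.5 110.1]
-1 (505, -75, 240) [ -35.9   38.    53.4  117.6  -43.1   46.4 -145.7]
```

```bash
cat >> h.py <<'E'
def wrist(name):
    from workcell import read_camera,read_eef_pos,read_orientation
    T=np.eye(4); T[:3,:3]=read_orientation(); T[:3,3]=read_eef_pos()
    c=read_camera("wrist"); T=T@np.array(c["mount"]); np.savez(name+".npz",T=T,**{k:np.array(v) for k,v in c.items()})
    cv2.imwrite(f"pics/{name}.png",c["frame"][:,:,::-1]); return c,T
E
python3 - <<'E'
from workcell import *
from h import *
move_ptp((508,-70,400),Rt(-9.4)); sleep(.2)
c,T=wrist("w1"); print(read_time())
cv2.imwrite("pics/w1c.png",cv2.resize(c["frame"][:,160:480,::-1],None,fx=1.25,fy=1.25))
E
```

```text
2.45
```

View pics/w1.png

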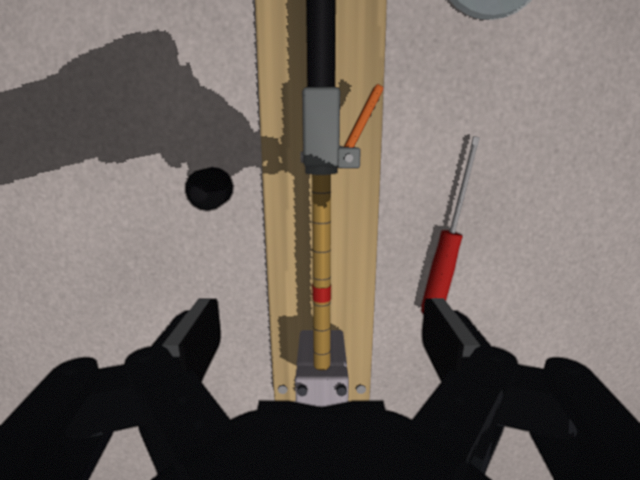

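```bash
python3 - <<'E'
from h import *
c=dict(np.load("w1.npz")); T=c["T"]; f=c["frame"].astype(int); m=masks(c["frame"])
print("col310",[(r,f[r,310].tolist()) for r in range(160,176)])
print("tape col322",[(r,f[r,322].tolist()) for r in range(283,305)])
g=lambda r:[(k,int(f[r,k].sum())) for k in list(range(300,308))+list(range(334,342))]
print(g(110),g(150)); 
print("black r30",[(k,int(f[30,k].sum())) for k in list(range(302,312))+list(range(330,340))])
print("brass r250",[(k,f[250,k].tolist()) for k in list(range(310,318))+list(range(327,335))])
print("collar far col320",[(r,int(f[r,308].sum())) for r in range(82,94)])
E
```

```text
col310 [(160, [46, 48, 48]), (161, [46, 48, 47]), (162, [46, 48, 47]), (163, [45, 45, 46]), (164, [44, 45, 45]), (165, [40, 41, 41]), (166, [37, 37, 38]), (167, [39, 39, 41]), (168, [40, 41, 40]), (169, [43, 44, 43]), (170, [41, 43, 43]), (171, [40, 42, 42]), (172, [43, 43, 43]), (173, [62, 56, 49]), (174, [100, 85, 64]), (175, [127, 108, 77])]
tape col322 [(283, [162, 127, 66]), (284, [162, 128, 67]), (285, [162, 128, 67]), (286, [152, 121, 63]), (287, [133, 94, 49]), (288, [138, 59, 36]), (289, [157, 39, 34]), (290, [165, 38, 35]), (291, [164, 37, 35]), (292, [163, 39, 36]), (293, [164, 39, 36]), (294, [163, 38, 34]), (295, [164, 39, 36]), (296, [163, 38, 35]), (297, [164, 38, 36]), (298, [163, 38, 35]), (299, [162, 37, 33]), (300, [164, 38, 36]), (301, [163, 43, 36]), (302, [162, 69, 44]), (303, [160, 104, 56]), (304, [149, 115, 64])]
[(300, 203), (301, 193), (302, 178), (303, 193), (304, 235), (305, 269), (306, 296), (307, 308), (334, 324), (335, 322), (336, 313), (337, 292), (338, 263), (339, 269), (340, 347), (341, 394)] [(300, 212), (301, 203), (302, 182), (303, 179), (304, 20
[... 189 characters left out ...]
167), (306, 122), (307, 57), (308, 32), (309, 34), (310, 33), (311, 37), (330, 39), (331, 46), (332, 49), (333, 32), (334, 77), (335, 219), (336, 352), (337, 386), (338, 382), (339, 376)]
brass r250 [(310, [93, 80, 58]), (311, [93, 79, 56]), (312, [80, 67, 46]), (313, [72, 60, 37]), (314, [83, 67, 41]), (315, [99, 79, 45]), (316, [115, 92, 52]), (317, [125, 99, 55]), (327, [128, 102, 59]), (328, [117, 94, 56]), (329, [108, 87, 55]), (330, [120, 101, 71]), (331, [151, 128, 92]), (332, [172, 146, 106]), (333, [175, 149, 108]), (334, [177, 151, 109])]
collar far col320 [(82, 49), (83, 44), (84, 45), (85, 34), (86, 70), (87, 143), (88, 215), (89, 261), (90, 289), (91, 305), (92, 310), (93, 310)]
```

```bash
python3 - <<'E'
from h import *
c=dict(np.load("w1.npz")); T=c["T"]
P=lambda x,y,z: plane(c,[(x,y)],z,T)[0].round(1)
print("cam",T[:3,3].round(1))
b=P(320.4,30,85); t=P(321.7,250,85); u=(b-t)/np.linalg.norm(b-t); print("axis",b,t,u,np.degrees(np.arctan2(-u[0],u[1])))
col1=P((304.5+338)/2,110,100);col2=P((304.5+337.5)/2,150,100); print("collar",col1,col2)
n=np.array([u[1],-u[0],0])
for nm,p in dict(tape=P(321.9,287.7,93),tapefar=P(321.9,302.5,93),mtop=P(321.3,165.3,100),mbot=P(321.3,173.5,70),cfar=P(321,87.5,100),tip=P(381,88,94),col=col1,black=b).items(): print(nm,p,"y",round((p-t)@u,1),"x",round((p-t)@n,1))
E
```

```text
cam [519.2  -0.9 369.6]
axis [531.7  77.9  85. ] [504.3 -91.1  85. ] [0.1600404  0.98711047 0.        ] -9.209240902411887
collar [522.7  20.7 100. ] [517.8  -7.7 100. ]
tape [ 499.2 -122.6   93. ] y -31.9 x 0.0
tapefar [ 496.9 -136.6   93. ] y -46.1 x -0.0
mtop [516.1 -19.  100. ] y 73.1 x 0.1
mbot [514.6 -27.8  70. ] y 64.1 x 0.0
cfar [525.1  36.1 100. ] y 128.9 x 0.2
tip [569.3  29.3  94. ] y 129.3 x 44.9
col [522.7  20.7 100. ] y 113.3 x 0.3
black [531.7  77.9  85. ] y 171.2 x 0.0
```

```bash
cat >> h.py <<'E'
t0=np.array([504.3,-91.1,0]);u=np.array([.16004,.98711,0]);n=np.array([.98711,-.16004,0]);R=Rt(-9.209)
def at(y,x=0,z=239): return t0+u*y+n*x+np.array([0,0,z])   # axis coords, TCP height
E
python3 - <<'E'
from workcell import *
from h import *
s=dict(np.load("side0.npz")); w=dict(np.load("w1.npz"))
for px,z in (((238,195),18),((284,190),18),((260,195),18)):
    p=plane(s,[px],z)[0]; print("roller base",((p-t0)@u).round(1))
p=plane(w,[(322,377)],104,w["T"])[0]; print("clamp top front edge", ((p-t0)@u).round(1))
move_ptp(at(160,z=330),R); print(read_contact_force())
print(move_l(at(160),vel=120,guard=15)); clamp(40); print(read_gripper_width(),read_contact_force(),read_time())
move_l(at(160-94.5),vel=50); print(read_gripper_width(),np.round(read_contact_force(),1),read_eef_pos()-at(65.5))
release(); move_l(at(65.5,z=300),vel=150); move_ptp(at(-10,z=330),R); sleep(.2)
c,T=wrist("w2"); print(read_time())
E
```

```text
roller base 278.3
roller base 271.7
roller base 270.2
clamp top front edge -116.0
[ 0.19912906 -0.62966026 -0.95056364]
False
20.520453858908137 [ 2.68221193 -0.85233591  0.86129258] 4.625
20.589253027915895 [4.9 0.9 4.1] [ 0.5491293  -0.05023072  0.44710431]
8.5333
```

View pics/w2.png

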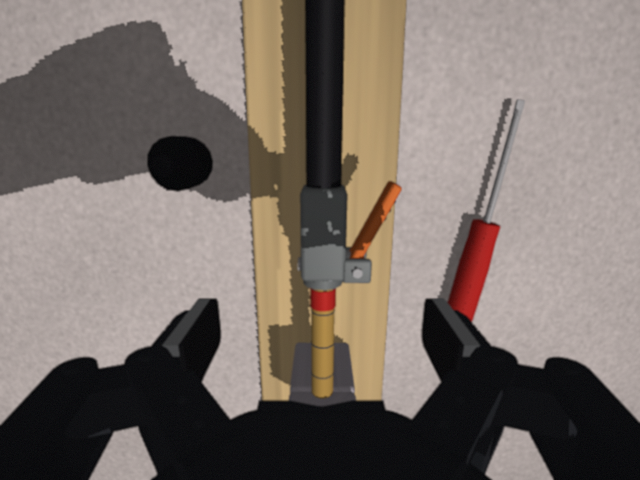

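```bash
python3 - <<'E'
from h import *
c=dict(np.load("w2.npz"));T=c["T"]; f=c["frame"]
cv2.imwrite("pics/w2c.png",cv2.resize(f[230:330,270:390,::-1],None,fx=6,fy=6,interpolation=cv2.INTER_NEAREST))
print([(r,f[r,322].tolist()) for r in range(268,314)])
print("cam y",((T[:3,3]-t0)@u).round(1),T[2,3])
for r,z in ((186,100),(310,93)): print(r,z,((plane(c,[(322,r)],z,T)[0]-t0)@u).round(2))
E
```

```text
[(268, [113, 116, 115]), (269, [113, 115, 115]), (270, [113, 114, 114]), (271, [112, 114, 114]), (272, [112, 115, 113]), (273, [112, 115, 114]), (274, [113, 115, 113]), (275, [112, 114, 113]), (276, [112, 114, 113]), (277, [112, 114, 113]), (278, [108, 111, 110]), (279, [103, 105, 105]), (280, [101, 103, 103]), (281, [105, 107, 106]), (282, [111, 114, 112]), (283, [113, 115, 114]), (284, [113, 115, 114]), (285, [112, 113, 114]), (286, [113, 114, 114]), (287, [112, 114, 114]), (288, [112, 114, 112]), (289, [123, 116, 102]), (290, [134, 113, 81]), (291, [138, 91, 55]), (292, [153, 56, 38]), (293, [171, 39, 35]), (294, [176, 40, 37]), (295, [177, 41, 38]), (296, [176, 40, 37]), (297, [176, 41, 39]), (298, [176, 42, 38]), (299, [175, 40, 37]), (300, [177, 42, 38]), (301, [175, 40, 37]), (302, [176, 41, 38]), (303, [175, 39, 36]), (304, [175, 40, 37]), (305, [176, 41, 38]), (306, [176, 41, 38]), (307, [175, 40, 37]), (308, [175, 38, 36]), (309, [175, 39, 36]), (310, [174, 60, 40]), (311, [173, 98, 56]), (312, [172, 124, 66]), (313, [162, 128, 69])]
cam y 62.2 299.00979666791204
186 100 37.17
310 93 -45.47
```

View pics/w2c.png

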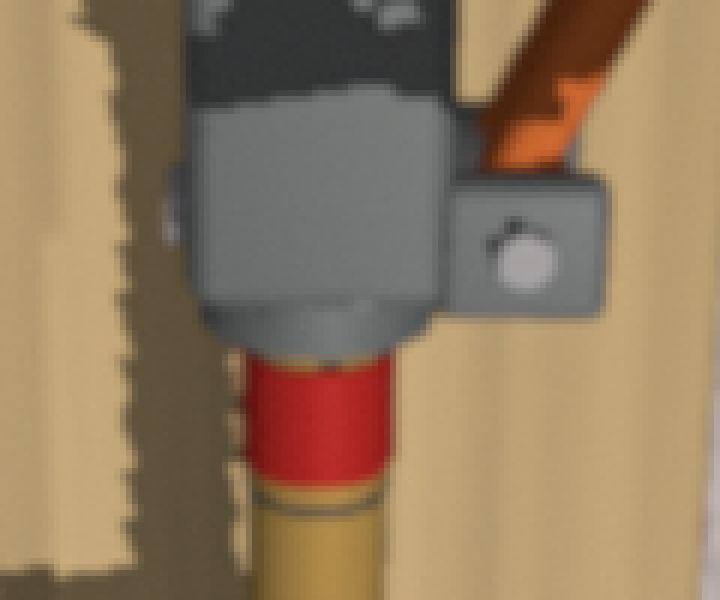

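The picture shows the nose rim at row 289, a sliver of brass, then the tape edge at about row 291.5. So the leg is still a few mm short, and I'll quantify that.

```bash
python3 - <<'E'
from h import *
for nm,cols in (("w1",(310,316,321,326,332)),("w2",(312,317,322,327,332))):
    c=dict(np.load(nm+".npz"));T=c["T"]; f=c["frame"].astype(float)
    P=lambda x,r,z:((plane(c,[(x,r)],z,T)[0]-t0)@u)
    print(nm,"camy",((T[:3,3]-t0)@u).round(1))
    r0=(160,182) if nm=="w1" else (270,296)
    if nm=="w1": print([(r,f[r,321].astype(int).tolist()) for r in range(160,180)])
    a,b=(80,96) if nm=="w1" else (178,196)
    for k in cols[::2]: print("far",k,[int(v) for v in f[a:b,k].sum(-1)])
    for k in cols:
        sat=(f[...,0]-f[...,2])[r0[0]:r0[1],k]; i=np.argmax(sat>15); e=r0[0]+i-1+(15-sat[i-1])/(sat[i]-sat[i-1])
        x=(plane(c,[(k,e)],96,T)[0]-t0)@n
        for r in (11,12,13.5): print(k,round(e,1),"x",x.round(1),"r",r,P(k,e,85+np.sqrt(max(r*r-x*x,0))).round(2),end=" | ")
        print()
    for r,z in ((287.7,93),(302.5,93)) if nm=="w1" else ((291.3,93),(310.8,93)): print("tape",P(322,r,z).round(2))
E
```

```text
w1 camy 91.4
[(160, [56, 58, 59]), (161, [49, 51, 51]), (162, [45, 47, 47]), (163, [46, 47, 47]), (164, [44, 44, 45]), (165, [40, 42, 41]), (166, [42, 44, 43]), (167, [46, 47, 47]), (168, [46, 47, 47]), (169, [46, 47, 47]), (170, [46, 48, 48]), (171, [45, 46, 46]), (172, [46, 47, 48]), (173, [45, 45, 44]), (174, [53, 49, 41]), (175, [64, 54, 36]), (176, [72, 56, 28]), (177, [75, 59, 31]), (178, [74, 59, 31]), (179, [74, 56, 29])]
far 310 [38, 39, 38, 40, 33, 28, 66, 140, 217, 261, 290, 306, 312, 308, 313, 311]
far 321 [96, 93, 94, 93, 87, 86, 108, 160, 222, 270, 295, 310, 312, 316, 314, 312]
far 332 [41, 41, 40, 38, 35, 44, 85, 160, 226, 269, 299, 310, 319, 318, 318, 318]
310 173.1 x -8.8 r 11 66.48 | 310 173.1 x -8.8 r 12 66.62 | 310 173.1 x -8.8 r 13.5 66.81 | 
316 174.2 x -4.1 r 11 65.92 | 316 174.2 x -4.1 r 12 66.02 | 316 174.2 x -4.1 r 13.5 66.16 | 
321 174.2 x -0.2 r 11 65.97 | 321 174.2 x -0.2 r 12 66.06 | 321 174.2 x -0.2 r 13.5 66.2 | 
326 174.0 x 3.7 r 11 66.03 | 326 174.0 x 3.7 r 12 66.13 | 326 174.0 x 3.7 r 13.5 66.28 | 
332 172.7 x 8.4 r 11 66.74 | 332 172.7 x 8.4 r 12 66.87 | 332 172.7 x 8.4 r 13.5 67.05 | 
tape -31.91
tape -46.13
w2 camy 62.2
far 312 [50, 51, 51, 49, 53, 54, 49, 41, 46, 64, 107, 133, 143, 151, 154, 159, 158, 159]
far 322 [112, 121, 119, 117, 113, 120, 118, 120, 116, 118, 120, 142, 158, 161, 157, 157, 160, 159]
far 332 [76, 73, 72, 70, 62, 57, 35, 34, 34, 63, 98, 125, 147, 153, 164, 190, 231, 261]
312 288.0 x -7.2 r 11 -29.51 | 312 288.0 x -7.2 r 12 -28.94 | 312 288.0 x -7.2 r 13.5 -28.13 | 
317 288.5 x -4.0 r 11 -28.95 | 317 288.5 x -4.0 r 12 -28.47 | 317 288.5 x -4.0 r 13.5 -27.77 | 
322 288.7 x -0.8 r 11 -28.79 | 322 288.7 x -0.8 r 12 -28.34 | 322 288.7 x -0.8 r 13.5 -27.67 | 
327 288.6 x 2.4 r 11 -28.77 | 327 288.6 x 2.4 r 12 -28.31 | 327 288.6 x 2.4 r 13.5 -27.63 | 
332 288.1 x 5.6 r 11 -28.98 | 332 288.1 x 5.6 r 12 -28.47 | 332 288.1 x 5.6 r 13.5 -27.72 | 
tape -31.95
tape -46.06
```

```bash
python3 - <<'E'
from workcell import *
from h import *
move_ptp(at(-101,z=300),R); sleep(.2); c,T=wrist("w3"); print(read_time())
f=c["frame"].astype(float)
K=np.array([[c["fx"],0,c["cx"]],[0,c["fy"],c["cy"]],[0,0,1.]])
pt=lambda y,z,x=0: cv2.projectPoints((np.linalg.inv(T)[:3,:3]@(t0+u*y+n*x+[0,0,z])+np.linalg.inv(T)[:3,3]).reshape(1,3),np.zeros(3),np.zeros(3),K,np.array(c["dist"]))[0].ravel()
print(((T[:3,3]-t0)@u),pt(-32,93),pt(-28.4,97))
r=int(pt(-32,93)[1]); k=int(pt(-32,93)[0])
for q in range(r-14,r+8): print(q,f[q,k].astype(int).tolist(),f[q,k-6].astype(int).tolist(),[((plane(c,[(k,q)],z,T)[0]-t0)@u).round(2) for z in (93,97)])
cv2.imwrite("pics/w3c.png",cv2.resize(f[r-60:r+60,k-80:k+80,::-1],None,fx=5,fy=5,interpolation=cv2.INTER_NEAREST))
E
```

```text
9.25
-28.52582961610972 [321.8259075  148.00564091] [321.86675087 140.52886536]
134 [110, 113, 111] [97, 99, 98] [np.float64(-25.28), np.float64(-25.35)]
135 [111, 113, 112] [98, 100, 99] [np.float64(-25.76), np.float64(-25.82)]
136 [111, 112, 112] [98, 99, 99] [np.float64(-26.23), np.float64(-26.28)]
137 [112, 114, 114] [98, 99, 100] [np.float64(-26.71), np.float64(-26.75)]
138 [112, 114, 114] [99, 101, 100] [np.float64(-27.19), np.float64(-27.22)]
139 [111, 113, 112] [97, 99, 99] [np.float64(-27.67), np.float64(-27.69)]
140 [114, 109, 100] [100, 96, 90] [np.float64(-28.14), np.float64(-28.15)]
141 [136, 114, 80] [112, 95, 67] [np.float64(-28.62), np.float64(-28.62)]
142 [161, 128, 69] [135, 107, 58] [np.float64(-29.1), np.float64(-29.09)]
143 [171, 135, 71] [142, 111, 57] [np.float64(-29.58), np.float64(-29.56)]
144 [171, 135, 70] [144, 114, 59] [np.float64(-30.07), np.float64(-30.03)]
145 [168, 133, 70] [142, 113, 58] [np.float64(-30.55), np.float64(-30.5)]
146 [150, 119, 63] [143, 112, 58] [np.float64(-31.03), np.float64(-30.97)]
147 [130, 82, 45] [144, 98, 52] [np.float64(-31.51), np.float64(-31.45)]
148 [150, 52, 38] [147, 65, 39] [np.float64(-32.0), np.float64(-31.92)]
149 [170, 44, 39] [150, 38, 31] [np.float64(-32.48), np.float64(-32.39)]
150 [174, 42, 39] [149, 29, 28] [np.float64(-32.97), np.float64(-32.87)]
151 [174, 44, 40] [149, 30, 28] [np.float64(-33.45), np.float64(-33.34)]
152 [174, 44, 40] [150, 31, 29] [np.float64(-33.94), np.float64(-33.82)]
153 [174, 43, 41] [150, 33, 30] [np.float64(-34.43), np.float64(-34.29)]
154 [173, 43, 41] [149, 31, 28] [np.float64(-34.92), np.float64(-34.77)]
155 [174, 43, 40] [149, 32, 29] [np.float64(-35.4), np.float64(-35.25)][ WARN:0@1.779] global loadsave.cpp:1063 imwrite_ Unsupported depth image for selected encoder is fallbacked to CV_8U.
```

View pics/w3c.png

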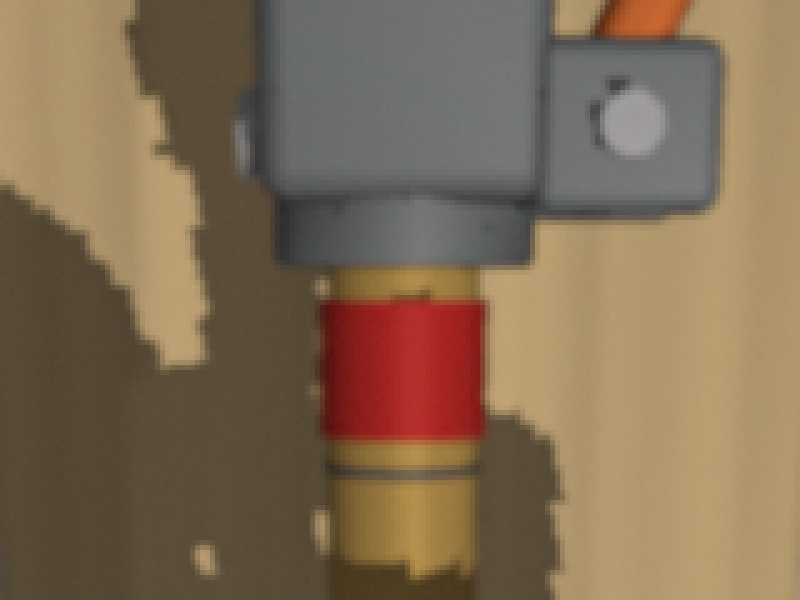

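The view from directly above shows the rim at row 140.7 and the tape edge at row 147.6, a gap of 3.3 mm. I'll regrip the tube, move 3.3 mm and recheck.

```bash
python3 - <<'E'
from workcell import *
from h import *
move_ptp(at(66.5,z=300),R); move_l(at(66.5),vel=120,guard=15); clamp(40); move_l(at(63.2),vel=20); sleep(.2); print(read_eef_pos()-at(63.2))
release(); move_l(at(63.2,z=300),vel=150); move_ptp(at(-101,z=300),R); sleep(.2); c,T=wrist("w4"); print(read_time())
f=c["frame"].astype(float)
for k in (317,322,327):print([(q,f[q,k].astype(int).tolist()) for q in range(143,154)])
for q in (147,177): print(q,((plane(c,[(322,q)],93,T)[0]-t0)@u))
print([(q,f[q,322].astype(int).tolist()) for q in range(172,182)])
w=f[60:240,200:440,::-1].astype(np.uint8); cv2.imwrite("pics/w4c.png",cv2.resize(w,None,fx=3,fy=3))
E
```

```text
[0.61832325 0.23186093 0.47089435]
13.8833
[(143, [101, 103, 103]), (144, [102, 104, 104]), (145, [101, 104, 104]), (146, [98, 100, 99]), (147, [107, 89, 84]), (148, [128, 68, 55]), (149, [149, 44, 33]), (150, [155, 33, 29]), (151, [154, 32, 29]), (152, [153, 31, 27]), (153, [153, 31, 28])]
[(143, [113, 115, 113]), (144, [113, 114, 114]), (145, [113, 116, 115]), (146, [106, 109, 109]), (147, [104, 90, 88]), (148, [131, 63, 57]), (149, [164, 45, 39]), (150, [176, 43, 40]), (151, [175, 43, 40]), (152, [176, 45, 41]), (153, [174, 44, 39])]
[(143, [118, 119, 119]), (144, [118, 120, 120]), (145, [116, 119, 118]), (146, [109, 111, 111]), (147, [107, 93, 89]), (148, [133, 65, 57]), (149, [167, 46, 39]), (150, [177, 42, 38]), (151, [177, 42, 40]), (152, [176, 43, 40]), (153, [177, 44, 40])]
147 -31.238156329277047
177 -46.011015317529
[(172, [176, 44, 41]), (173, [176, 44, 41]), (174, [176, 43, 40]), (175, [176, 47, 41]), (176, [176, 71, 48]), (177, [173, 106, 59]), (178, [173, 131, 70]), (179, [174, 138, 73]), (180, [173, 137, 72]), (181, [166, 132, 73])]
```

View pics/w4c.png

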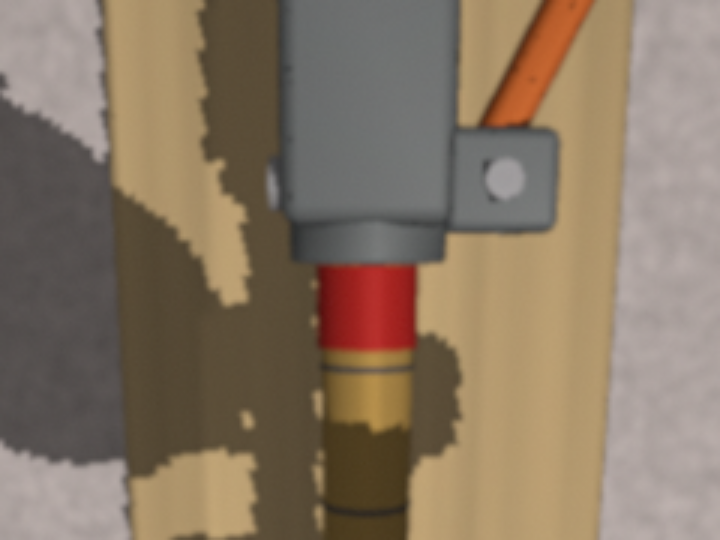

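Mouth and tape now meet at row 147.7, with the full tape width visible and the lever still open. Now I'll grip the collar, then shift the hand towards -x as the jaws close, so the back pad keeps holding the collar.

```bash
python3 - <<'E'
from workcell import *
from h import *
Y=-31.8+48
def rep(l): 
    d=read_eef_pos()-at(Y,0,0); print(l,"w",round(read_gripper_width(),1),"F n,u,z",np.round([np.dot(read_contact_force(),v) for v in (n,u,[0,0,1])],1),"x",round(d@n,2),"dy",round(d@u,2),read_time())
move_ptp(at(Y,15,300),R); print(move_l(at(Y,15,237),vel=100,guard=12)); rep("down")
clamp(30); rep("clamp")
for x in (12,9.5):
    move_l(at(Y,x,237),vel=20); rep(x)
E
```

```text
False
down w 85.6 F n,u,z [ 0.2 -0.7 -0.6] x 15.24 dy 0.13 15.2083
clamp w 35.6 F n,u,z [-30.3  -1.3  34.8] x 7.56 dy 1.19 15.8667
12 w 34.6 F n,u,z [-23.6   0.7  25.6] x 6.48 dy 0.98 16.1667
9.5 w 35.2 F n,u,z [-15.1   0.5  18.5] x 5.73 dy 0.79 16.4417
```

```bash
python3 - <<'E'
from workcell import *
from h import *
Y=-31.8+48
def rep(l): 
    d=read_eef_pos()-at(Y,0,0); print(l,"w",round(read_gripper_width(),1),"F n,u,z",np.round([np.dot(read_contact_force(),v) for v in (n,u,[0,0,1])],1),"x",round(d@n,2),"dy",round(d@u,2),"z",round(d[2],2),read_time())
for x in (6.5,4.5):
    move_l(at(Y,x,237),vel=20); rep(x)
sleep(.3); rep("s")
out=[]
for nm,(a,b) in (("side",(300,330)),("scene",(305,175))):
    c=read_camera(nm); np.savez(nm+"5.npz",**{k:np.array(v) for k,v in c.items()})
    w=c["frame"][b-50:b+50,a-65:a+65,::-1]; out.append(cv2.resize(w,None,fx=5,fy=5,interpolation=cv2.INTER_CUBIC)[:500,:400+250])
im=np.vstack([cv2.resize(o,(390,300)) for o in out]); cv2.imwrite("pics/fin5.png",im)
E
```

```text
6.5 w 34.3 F n,u,z [-6.5  0.8  8.2] x 4.83 dy 0.59 z 237.35 16.7417
4.5 w 34.4 F n,u,z [-3.2  1.9  5.9] x 4.24 dy 0.44 z 237.45 16.9917
s w 34.5 F n,u,z [-4.   1.3  6.6] x 4.29 dy 0.43 z 237.44 17.2917
```

View pics/fin5.png

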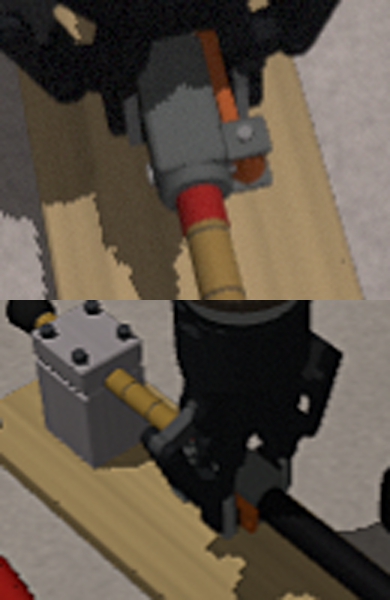

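```bash
python3 - <<'E'
from h import *
a=dict(np.load("side0.npz")); c=dict(np.load("side5.npz"))
for k in (297,300,303): 
    for s,nm in ((a,"0"),(c,"5")):
        print(k,nm,[(r,s["frame"][r,k].tolist()) for r in range(338,348)])
K=np.array([[c["fx"],0,c["cx"]],[0,c["fy"],c["cy"]],[0,0,1.]])
pr=lambda y,x,z: cv2.projectPoints((t0+u*y+n*x+[0,0,z]).reshape(1,3),c["rvec"].astype(float),c["tvec"].astype(float),K,c["dist"].astype(float))[0].ravel()
im=cv2.resize(np.ascontiguousarray(c["frame"][270:360,250:350,::-1]),None,fx=6,fy=6,interpolation=cv2.INTER_CUBIC)
M=-31.8
def line(p,q,col):
    p,q=[tuple(np.int32((pr(*v)-[250,270]+.5)*6)) for v in (p,q)]; cv2.line(im,p,q,col,1)
line((M+15,21.5,94),(M+71,21.5,94),(255,255,0)); line((M+15,14.5,94),(M+71,14.5,94),(0,255,0))
line((M,-14,100),(M+64,-14,100),(255,0,255)); line((M,-12,85),(M,12,85),(255,0,0))
cv2.imwrite("pics/fin5b.png",im)
E
```

```text
297 0 [(338, [112, 88, 49]), (339, [109, 85, 47]), (340, [106, 82, 45]), (341, [108, 83, 47]), (342, [108, 75, 43]), (343, [104, 37, 26]), (344, [110, 26, 26]), (345, [103, 20, 19]), (346, [104, 23, 24]), (347, [99, 18, 14])]
297 5 [(338, [88, 87, 86]), (339, [80, 83, 82]), (340, [72, 73, 72]), (341, [50, 50, 49]), (342, [65, 39, 37]), (343, [108, 32, 32]), (344, [125, 28, 26]), (345, [123, 30, 30]), (346, [122, 29, 27]), (347, [120, 28, 25])]
300 0 [(338, [126, 100, 55]), (339, [120, 93, 51]), (340, [122, 96, 53]), (341, [115, 82, 47]), (342, [104, 27, 18]), (343, [126, 31, 30]), (344, [122, 28, 27]), (345, [120, 27, 24]), (346, [119, 27, 24]), (347, [120, 29, 25])]
300 5 [(338, [85, 88, 87]), (339, [75, 76, 78]), (340, [52, 51, 52]), (341, [74, 46, 45]), (342, [119, 33, 33]), (343, [145, 36, 32]), (344, [141, 33, 28]), (345, [142, 32, 29]), (346, [142, 34, 30]), (347, [140, 34, 31])]
303 0 [(338, [120, 94, 51]), (339, [121, 94, 53]), (340, [123, 93, 52]), (341, [125, 67, 43]), (342, [124, 23, 23]), (343, [125, 28, 27]), (344, [128, 30, 31]), (345, [127, 31, 28]), (346, [128, 33, 29]), (347, [128, 31, 31])]
303 5 [(338, [87, 86, 88]), (339, [73, 72, 72]), (340, [56, 44, 42]), (341, [107, 41, 38]), (342, [146, 36, 32]), (343, [148, 37, 33]), (344, [149, 35, 34]), (345, [149, 33, 31]), (346, [150, 37, 37]), (347, [148, 35, 33])]
```

View pics/fin5b.png

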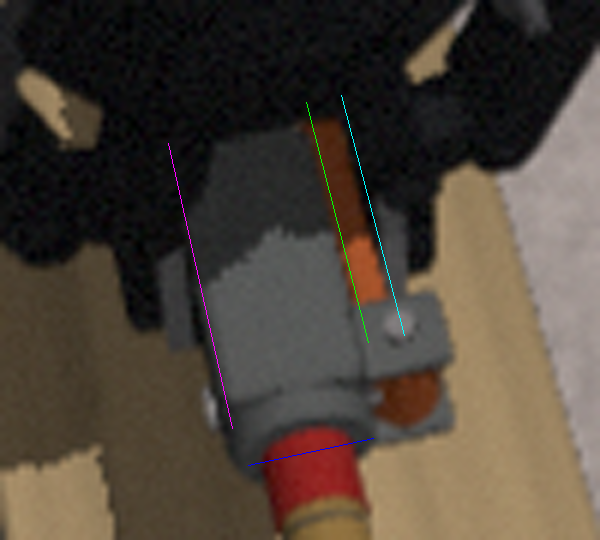

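In the side view the mouth adjoins the red with no brass between, and the paddle lies within the projected shut outline. I'll firm up the grip, check that nothing moved, and sign off.

```bash
python3 - <<'E'
from workcell import *
from h import *
Y=-31.8+48
def rep(l): 
    d=read_eef_pos()-at(Y,0,0); print(l,"w",round(read_gripper_width(),1),"F n,u,z",np.round([np.dot(read_contact_force(),v) for v in (n,u,[0,0,1])],1),"x",round(d@n,2),"dy",round(d@u,2),"z",round(d[2],2),read_time())
rep("0"); clamp(60); sleep(.3); rep("60N")
c=read_camera("side")["frame"]
for k in (297,300,303): print([(r,c[r,k].tolist()) for r in range(338,345)])
a=np.load("side0.npz")["frame"].astype(int); D=np.abs(c.astype(int)-a).sum(-1)
for nm,(y,x) in dict(disc=(190,364),driver=(367,413),finial=(210,177)).items(): print(nm,np.median(D[y-8:y+9,x-8:x+9]))
m=masks(c)["black"][310:362,180:226]; m0=masks(a.astype(np.uint8))["black"][310:362,180:226]; print("socket",[np.argwhere(q).mean(0).round(1) for q in (m0,m)])
sign_off()
E
```

```text
0 w 34.3 F n,u,z [-2.9  1.3  6.2] x 4.28 dy 0.43 z 237.41 17.3917
60N w 33.5 F n,u,z [-4.8  0.6  9.4] x 4.07 dy 0.35 z 237.56 17.9083
[(338, [86, 85, 83]), (339, [81, 84, 81]), (340, [71, 71, 72]), (341, [47, 48, 48]), (342, [70, 43, 44]), (343, [111, 38, 39]), (344, [126, 27, 29])]
[(338, [87, 89, 87]), (339, [76, 79, 76]), (340, [46, 47, 46]), (341, [79, 49, 49]), (342, [117, 31, 27]), (343, [145, 36, 33]), (344, [144, 33, 29])]
[(338, [88, 89, 89]), (339, [68, 71, 68]), (340, [58, 50, 48]), (341, [105, 38, 38]), (342, [149, 35, 34]), (343, [146, 32, 31]), (344, [148, 36, 33])]
disc 72.0
driver 32.0
finial 43.0
socket [array([25.6, 22.2]), array([25.2, 22.3])]
the job is handed in; nothing more can be done
```

The leg is on the tape, the lever is shut, and the gripper is still holding collar and lever together at 60 N. I signed off at about 18 s of the 35 s allowed.

**What I did:** I slid the leg 94.5 mm and then 3.3 mm, gripping the bare black tube so the lever stayed open. I then gripped the collar and squeezed the lever shut.

**Last checks:**
- **Mouth on tape:** From directly above, just before squeezing, the mouth met the tape edge to within about 0.3 mm. Afterwards the side camera showed no brass between mouth and tape, which is good to about 1 mm.
- **Lever shut:** The paddle lies within the shut outline in the side view. The opening read 34.3 mm at 30 N and 33.5 mm at 60 N, against 36 mm nominal. The same reading ran 1.5 mm low on the 22 mm tube.
- **Loose things:** The socket's image position shifted by less than half a pixel. I did not confirm the disc, driver and finial beyond a pixel comparison, which did show changes. I put those down to the arm's shadow and lighting, because the arm never went near them.

**Did not go as planned:** I meant to close the lever gradually by shifting the arm, but it closed in the first 30 N clamp. The arm gave way about 8 mm sideways and 1 mm along the leg, with 30 to 35 N in each of the sideways and vertical directions. I then eased the arm back. The leg may have shifted slightly with it in that moment, though the side view afterwards showed it on the tape edge.

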